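# Put the setting rings back in their graduated tray in order of size

### The arm

A 7-joint arm with a two-finger parallel gripper is mounted at the origin on a cart in front of the work surface, level with it; the furniture and walls round the work are solid. World frame = base frame: x ahead of the robot, y to its left, z up, the work surface at z = 0. Lengths are in m, angles in rad, forces in N, time in s.
With the tool pointing down it reaches from about 0.4 to 0.875 m from the base axis. Payload 19.3 kg.
Tool frame: the origin (TCP) lies on the mounting face of the last link; the fingertips stand 173 mm ahead of it and the grasp point (between the pads) lies 155 mm ahead of it (bot.grip_point_offset is the distance from the TCP to the grasp point, in m); z points along the fingers, y is the line along which they close (so a half turn about z gives the same grasp; the last joint's range is limited). The gripper opens to 85 mm and grips with 20 to 120 N. Pads are 22 mm wide; open, the fingers measure 114 mm over their backs; the gripper's body (76 mm by 85 mm) begins 54 mm behind the grasp point. The pads swing forward as they close: fully open they stand 13 mm farther back than shut.
Start: joints at [1.069, 0.521, -0.036, 1.599, 0.021, 1.021, -0.113], TCP at [0.262, -0.568, 0.405] pointing down, gripper open.
Joint ranges: [-2.91, 2.91], [-0.3, 2.13], [-1.5, 1.42], [0.17, 2.43], [-1.26, 4.41], [0.16, 1.93], [-2.52, 2.52]. Speed limits (rad/s): [1.89, 1.89, 2.39, 2.39, 3.01, 3.01, 3.01].

### API

Orientations are given as [roll, pitch, yaw] about the fixed x, y, z axes, in that order (R = Rz(yaw) Ry(pitch) Rx(roll)).
In Python, from workcell import bot gives the robot as it stands.
- The arm moves only by the tool arm_command, never from a script. Its argument "deltas" is a list of rows, each a list of 3 entries, a list of its own where there are three numbers: the shift along the tool's x, y, z in cm, then the turn, a rotation vector about the tool's x, y, z in rad, then the finger opening in cm, from 0 to 8.54. In form: [[[tx, ty, tz], [rx, ry, rz], claw], ...]. A call has 1 to 20 rows; each row shifts and turns the commanded pose from where the row before left it, along the tool's axes as they then stand; what a row does not reach is not made up. A row lasts 1/10 s, in which the tool goes at most 50 mm and 8.59 degrees, less where a joint would pass 70% of its speed; a pose out of reach is approached as far as the arm can. A call with a gripper value outside its range is refused whole. The fingers move at their own pace and stop on an object; "newtons" is the grip in N (left out, the last holds). Time passes only in rows, so rows that do not move let the fingers close. It gives the time, the measured TCP pose, the force, the opening and the grip force at its end, in the units of the state.
- bot.observe(): the state, without advancing time (a new reading comes with each control period).
- bot.grab_frame(name): name is "scene" or "top" or "wrist"; returns a dict with "frame" (384x512x3 uint8, red, green, blue), "K" (3x3 intrinsics, pixels), "rvec" (rotation vector, rad) and "tvec" (3), from world to camera coordinates, as OpenCV has them; the wrist camera has in their place "T_tool_cam" (4x4, takes a point from camera to tool coordinates, whose origin is the TCP and whose axes are the flange's). Camera axes: x right, y down, z forward; pixel columns grow to the right and rows downward; lengths in m; the calibration is good to about 2 mm. A picture is of the moment at which its call begins: read the wrist's pose just before it. There is no depth.
- bot.job_done(): hands the job in; it is judged then, once.
Trained networks look in a picture, given as the dict that the camera call returned (one of the last four; its "shot" number tells which), for a name from the list of things; names that differ only in an ending like _2 or _b are one class to them, and where a whole thing is asked for, a point or a joint stands for the part that bears it (a point fixed in the world has none). Each returns a list of dicts, best first, with "p" (0 to 1); they miss things now and then, are a little off and sometimes report something else, mostly with a low value. They report only what shows in the picture. A call takes as long as a camera call. They do not tell look-alikes from the thing itself.
- bot.find_in(name, picture): "rect" ([left, top, width, height] in pixels, round what is visible of it).
- bot.mark_of(name, picture): "at" ([column, row] in pixels: a listed point, or the origin of a listed thing).
The state is a dict: "clock": time; "qpos": joint angles; "qd": joint speeds; "joint_efforts": joint torques, N m; "position": TCP position; "tool_rot": TCP orientation; "force": force on the tool from outside, world axes, zero at the start; "moment": the same for the moment, N m; "grip_width": finger opening in m; "finger_force": force on a finger pad.
Only numpy, scipy, OpenCV 4.12 (cv2) and the standard library are available. Lean on these libraries where they do the work, as an engineer would, in place of code of your own. Each camera call takes 0.05 s, during which the arm holds its last target. There are 200 camera calls.

### The job

Put the four steel setting rings away in their wooden tray in order of size: each ring flat at the bottom of the recess that was made for it, the smallest ring in the smallest recess and so on up to the largest. Two of them have been put back in recesses that are too big for them and block those for their owners, so these have to be moved as well. Set the rings down rather than dropping them, and do not let one tip over on to its side.

Things in the scene. Friction and masses are not known exactly. Their poses are not given: they have to be found in the camera images.
- ring_a_center (a point): the smallest of four bright steel setting rings (plain thick-walled rings standing flat): 22 mm outside diameter, bore 8 mm right through, 24 mm high, about 62 g, loose. This point is on its axis, half-way up (12 mm above its underside); its z axis is the ring's axis. It is round, so any yaw is the same. Grip it across its outside.
- ring_b_center (a point): the second smallest of four bright steel setting rings (plain thick-walled rings standing flat): 35 mm outside diameter, bore 15 mm right through, 24 mm high, about 147 g, loose. This point is on its axis, half-way up (12 mm above its underside); its z axis is the ring's axis. It is round, so any yaw is the same. Grip it across its outside.
- ring_c_center (a point): the second largest of four bright steel setting rings (plain thick-walled rings standing flat): 48 mm outside diameter, bore 24 mm right through, 24 mm high, about 254 g, loose. This point is on its axis, half-way up (12 mm above its underside); its z axis is the ring's axis. It is round, so any yaw is the same. Grip it across its outside.
- ring_d_center (a point): the largest of four bright steel setting rings (plain thick-walled rings standing flat): 61 mm outside diameter, bore 34 mm right through, 24 mm high, about 377 g, loose. This point is on its axis, half-way up (12 mm above its underside); its z axis is the ring's axis. It is round, so any yaw is the same. Grip it across its outside.
- seat_a: smallest of the tray's four round recesses, green felt at the bottom: 34 mm across, for the 22 mm ring, 8 mm deep with a 2.5 mm chamfer round its mouth. Origin: centre of its bottom, level with the mat (z = 0.003); z up, y along the row towards the larger recesses.
- seat_b: second smallest of the tray's four round recesses, green felt at the bottom: 47 mm across, for the 35 mm ring, 8 mm deep with a 2.5 mm chamfer round its mouth. Origin: centre of its bottom, level with the mat (z = 0.003); z up, y along the row towards the larger recesses.
- seat_c: second largest of the tray's four round recesses, green felt at the bottom: 60 mm across, for the 48 mm ring, 8 mm deep with a 2.5 mm chamfer round its mouth. Origin: centre of its bottom, level with the mat (z = 0.003); z up, y along the row towards the larger recesses. At the start a ring that is too small for it stands in it.
- seat_d: largest of the tray's four round recesses, green felt at the bottom: 73 mm across, for the 61 mm ring, 8 mm deep with a 2.5 mm chamfer round its mouth. Origin: centre of its bottom, level with the mat (z = 0.003); z up, y along the row towards the larger recesses. At the start the second largest ring stands in it.
- tray: dark wooden tray, 264 x 93 mm, 8 mm thick, fixed on the blue-grey bench mat (3 mm thick), lying any way round; four round recesses in one row in order of size, 10 mm of wood between them. Origin: middle of its underside; y along the row towards the larger recesses. A ring in a recess shows 16 mm above the tray: grip it there, fingers on the two long sides of the row, where no neighbour is.
There are look-alikes about, which are no part of the job. What is shaped like the part that bears ring_b_center but green is not meant.

How it is judged:
By the outcome, as a careful person would: the job done as asked, in the order asked, and still so for the second after the job is handed in, with the robot touching nothing.
It also fails if it takes over 93 s, if anything falls off the work surface, if the arm or the gripper's body presses on something with over 40 N, if the wrist force passes 120 N, or if a joint passes its speed limit or range.

## Working session

There is one attempt and no reset: what is moved stays moved. The work goes in short steps, Python scripts to look and compute and a tool call to move; the robot and the scene stay as the last step left them, time stands still between calls to the robot, and variables do not carry over. Pictures are saved under pics/ and viewed, at most 14 in all, crops included, and the job is handed in when it is done.

Besides the shell and the picture viewer there is one more tool, called after "Request:" as a command line: name --argument value ..., lists and objects as JSON in quotes. arm_command: Moves the arm, as the interface text tells. Its arguments: {"type":"object","properties":{"deltas":{"type":"array","items":{"type":"array"}},"newtons":{"type":"number"}},"required":["deltas"]}

```bash
mkdir -p pics
cat > h.py <<'E'
import numpy as np, cv2
from workcell import bot
from scipy.spatial.transform import Rotation as R
def unproj(p,uv,z):
    Rm=cv2.Rodrigues(np.array(p["rvec"],float))[0]; t=np.array(p["tvec"],float).ravel()
    d=Rm.T@np.linalg.inv(np.array(p["K"]))@np.array([uv[0],uv[1],1.]); c=-Rm.T@t
    return c+d*(z-c[2])/d[2]
def save(p,n): cv2.imwrite("pics/"+n,cv2.cvtColor(p["frame"],cv2.COLOR_RGB2BGR))
E
python3 - <<'E'
from h import *
np.set_printoptions(precision=4,suppress=True)
t=bot.grab_frame("top"); save(t,"top0.png"); s=bot.grab_frame("scene"); save(s,"scene0.png")
for nm,p in(("top",t),("scene",s)):
  for n,z in [("ring_a_center",.015),("seat_a",.003),("seat_b",.003),("seat_c",.003),("seat_d",.003),("tray",.003)]:
    for r in bot.mark_of(n,p)[:5]: print(nm,n,round(r["p"],2),np.array(r["at"]),unproj(p,r["at"],z))
o=bot.observe(); print(o["clock"],o["position"],o["tool_rot"],bot.grip_point_offset)
E
```

```text
top ring_a_center 0.53 [245.1 179.5] [0.5642 0.0099 0.015 ]
top ring_a_center 0.19 [160.3 233.9] [0.4319 0.2154 0.015 ]
top seat_a 0.93 [219.1 193.3] [0.5315 0.0751 0.003 ]
top seat_a 0.88 [245.2 180.4] [0.5638 0.0099 0.003 ]
top seat_a 0.71 [265.8 169.6] [ 0.5912 -0.0422  0.003 ]
top seat_a 0.64 [285.4 159.3] [ 0.6175 -0.0922  0.003 ]
top seat_b 0.93 [219.1 193.3] [0.5315 0.0751 0.003 ]
top seat_b 0.88 [245.2 180.4] [0.5638 0.0099 0.003 ]
top seat_b 0.71 [265.8 169.6] [ 0.5912 -0.0422  0.003 ]
top seat_b 0.64 [285.4 159.3] [ 0.6175 -0.0922  0.003 ]
top seat_c 0.93 [219.1 193.3] [0.5315 0.0751 0.003 ]
top seat_c 0.88 [245.2 180.4] [0.5638 0.0099 0.003 ]
top seat_c 0.71 [265.8 169.6] [ 0.5912 -0.0422  0.003 ]
top seat_c 0.64 [285.4 159.3] [ 0.6175 -0.0922  0.003 ]
top seat_d 0.93 [219.1 193.3] [0.5315 0.0751 0.003 ]
top seat_d 0.88 [245.2 180.4] [0.5638 0.0099 0.003 ]
top seat_d 0.71 [265.8 169.6] [ 0.5912 -0.0422  0.003 ]
top seat_d 0.64 [285.4 159.3] [ 0.6175 -0.0922  0.003 ]
top tray 0.73 [249.3 177.3] [ 0.5717 -0.0004  0.003 ]
scene ring_a_center 0.5 [232.3 197.1] [0.5733 0.0049 0
[... 326 characters left out ...]
9 0.0853 0.003 ]
scene seat_b 0.44 [241.4 194.8] [ 0.5825 -0.0401  0.003 ]
scene seat_b 0.44 [234.9 198.6] [ 0.5787 -0.0103  0.003 ]
scene seat_c 0.47 [234.5 202. ] [0.5645 0.0053 0.003 ]
scene seat_c 0.47 [225.9 218.3] [0.5149 0.0853 0.003 ]
scene seat_c 0.44 [241.4 194.8] [ 0.5825 -0.0401  0.003 ]
scene seat_c 0.44 [234.9 198.6] [ 0.5787 -0.0103  0.003 ]
scene seat_d 0.47 [234.5 202. ] [0.5645 0.0053 0.003 ]
scene seat_d 0.47 [225.9 218.3] [0.5149 0.0853 0.003 ]
scene seat_d 0.44 [241.4 194.8] [ 0.5825 -0.0401  0.003 ]
scene seat_d 0.44 [234.9 198.6] [ 0.5787 -0.0103  0.003 ]
scene tray 0.69 [234.8 199. ] [ 0.5771 -0.0083  0.003 ]
0.7 [ 0.2615 -0.5677  0.4047] [3.1416 0.     0.4317] 0.1547
```

View pics/top0.png

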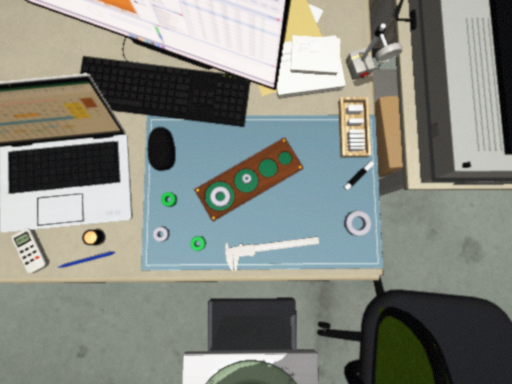

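View pics/scene0.png

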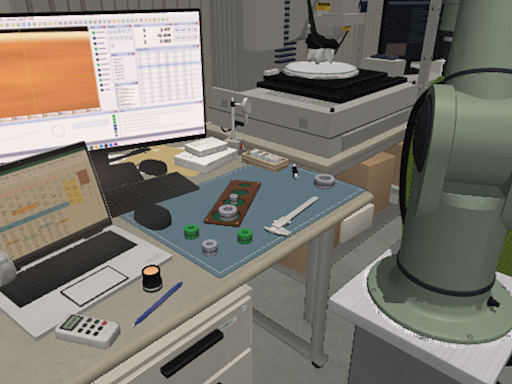

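The top view shows seat d at (219,194) holding ring c, and seat c at (246,180) holding ring a. Seat b at (268,168) and seat a at (285,158) are empty. Ring b is at (160,234) and ring d at (358,223), and the green rings are decoys. The scene view agrees. I'll move over the tray and turn the fingers across the row (yaw ≈ 117°).

Request:
arm_command --deltas '[[[3.7,-2.76,0],[0,0,0],8.5],[[3.7,-2.76,0],[0,0,0],8.5],[[3.7,-2.76,0],[0,0,0],8.5],[[3.7,-2.76,0],[0,0,0],8.5],[[3.7,-2.76,0],[0,0,0],8.5],[[3.7,-2.76,0],[0,0,0],8.5],[[3.7,-2.76,0],[0,0,0],8.5],[[3.7,-2.76,0],[0,0,0],8.5],[[3.7,-2.76,0],[0,0,0],8.5],[[3.7,-2.76,0],[0,0,0],8.5],[[3.7,-2.76,0],[0,0,0],8.5],[[3.7,-2.76,0],[0,0,0],8.5],[[3.7,-2.76,0],[0,0,0],8.5],[[3.7,-2.76,0],[0,0,0],8.5],[[0,0,0],[0,0,-0.147],8.5],[[0,0,0],[0,0,-0.147],8.5],[[0,0,0],[0,0,-0.147],8.5],[[0,0,0],[0,0,-0.147],8.5],[[0,0,0],[0,0,-0.147],8.5],[[0,0,0],[0,0,-0.147],8.5]]'

```text
clock: 2.7
position: [0.5703, 0.0, 0.4048]
tool_rot: [3.141, -0.0, 1.32]
force: [0.3, -0.1, -0.0]
grip_width: 0.0851
finger_force: 0.0
```

Request:
arm_command --deltas '[[[0,0,0],[0,0,-0.147],8.5],[[0,0,0],[0,0,-0.147],8.5],[[0,0,0],[0,0,-0.147],8.5],[[0,0,0],[0,0,-0.147],8.5],[[0,0,0],[0,0,-0.147],8.5],[[0,0,0],[0,0,0],8.5],[[0,0,0],[0,0,0],8.5]]'

```text
clock: 3.4
position: [0.5703, -0.0002, 0.4047]
tool_rot: [3.142, -0.0, 2.044]
force: [0.1, -0.7, 0.4]
grip_width: 0.0852
finger_force: 0.0
```

```bash
cat >> h.py <<'E'
np.set_printoptions(precision=4,suppress=True)
def wrist(n):
    o=bot.observe(); w=bot.grab_frame("wrist"); save(w,n); return o,w
def wun(o,w,uv,z):
    Rt=R.from_euler("xyz",o["tool_rot"]).as_matrix(); T=np.array(w["T_tool_cam"])
    d=Rt@T[:3,:3]@np.linalg.inv(np.array(w["K"]))@np.array([uv[0],uv[1],1.])
    c=np.array(o["position"])+Rt@T[:3,3]; return c+d*(z-c[2])/d[2]
E
python3 - <<'E'
from h import *
o,w=wrist("w1.png"); print(o["clock"],o["position"],o["tool_rot"],o["qpos"])
for n,z in [("seat_a",.003),("ring_a_center",.015),("tray",.003)]:
    for r in bot.mark_of(n,w)[:5]: print(n,round(r["p"],2),np.array(r["at"]),wun(o,w,r["at"],z))
E
```

```text
3.4 [ 0.5703 -0.0002  0.4047] [ 3.1416 -0.0001  2.0438] [ 0.3244  0.4896 -0.5983  1.7254  0.3151  1.0241  0.0879]
seat_a 0.89 [253.7 194.8] [ 0.5943 -0.0499  0.003 ]
seat_a 0.78 [262.  230.9] [ 0.625  -0.0874  0.003 ]
seat_a 0.77 [253.8 140.1] [0.5643 0.0087 0.003 ]
seat_a 0.7 [253.7  67. ] [0.5284 0.0783 0.003 ]
seat_a 0.48 [254.3 142.5] [0.5661 0.0065 0.003 ]
ring_a_center 0.93 [255.2 143.3] [0.5664 0.0081 0.015 ]
tray 0.85 [253.1 144.5] [0.5659 0.0038 0.003 ]
```

View pics/w1.png

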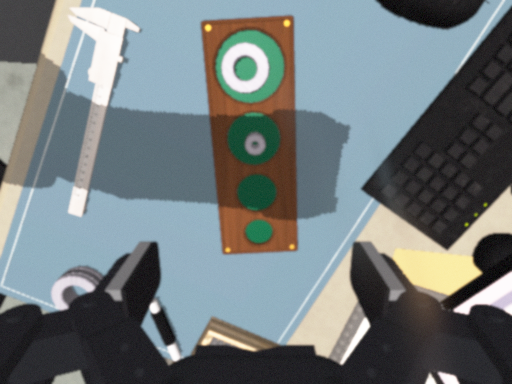

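The wrist view is clear: ring c at (244,68) in seat d, ring a at (255,144) in seat c, seat b at (257,192) and seat a at (259,232). I'll take precise positions from the tray outline and ring tops in metric space.

```bash
cat >> h.py <<'E'
def rectify(img,un,z,c,half=.2,s=2000):
    """metric top view of plane z around c (s px per m)"""
    g=np.array([[c[0]-half,c[1]-half],[c[0]+half,c[1]-half],[c[0]+half,c[1]+half],[c[0]-half,c[1]+half]])
    uv=np.array([[0,0],[511,0],[511,383],[0,383]],float)
    xy=np.array([un(u,z)[:2] for u in uv])
    H=cv2.getPerspectiveTransform(((xy-g[0])*s).astype(np.float32),uv.astype(np.float32))
    n=int(2*half*s)
    return cv2.warpPerspective(img,H,(n,n),flags=cv2.INTER_LINEAR|cv2.WARP_INVERSE_MAP),g[0]
def blob(m,org,at,s=2000,k=5):
    """component of mask nearest to at -> contour in metres"""
    m=cv2.morphologyEx(m.astype(np.uint8),cv2.MORPH_OPEN,np.ones((k,k)))
    cs=[c for c in cv2.findContours(m,cv2.RETR_EXTERNAL,cv2.CHAIN_APPROX_NONE)[0] if cv2.contourArea(c)>250]
    p=(np.array(at)-org)*s
    c=max(cs,key=lambda c:cv2.pointPolygonTest(c,(float(p[0]),float(p[1])),True))
    return c.reshape(-1,2).astype(np.float32)/s+org.astype(np.float32)
def hsv(i): return cv2.cvtColor(i,cv2.COLOR_RGB2HSV).astype(int)
def steel(i): 
    h=hsv(i); return (h[...,1]<35)&(h[...,2]>75)
E
python3 - <<'E'
from h import *
o,w=wrist("w2.png"); un=lambda u,z:wun(o,w,u,z)
i,org=rectify(w["frame"],un,.011,(.57,0)); h=hsv(i)
cv2.imwrite("pics/r.png",i[...,::-1])
m=((h[...,0]<20)|(h[...,0]>170))&(h[...,1]>90)
c=blob(m,org,(.578,-.019)); r=cv2.minAreaRect((c*1000).astype(np.float32)); print("tray",r)
row=np.array([np.cos(2.0438),np.sin(2.0438)])
for n,at in(("a",(.565,.008)),("c",(.529,.077))):
    i,org=rectify(w["frame"],un,.027,(.57,0)); c=blob(steel(i),org,at)
    print(n,cv2.minEnclosingCircle(c))
t=bot.grab_frame("top"); ut=lambda u,z:unproj(t,u,z)
for n,uv in(("b",(160.5,234)),("d",(358,223))):
    a=ut(uv,.027)[:2]; i,org=rectify(t["frame"],ut,.027,a,.06); c=blob(steel(i),org,a); print(n,a,cv2.minEnclosingCircle(c))
E
```

```text
tray ((567.3712768554688, 2.75860595703125), (91.39854431152344, 261.59356689453125), 30.31802749633789)
a ((0.5649999976158142, 0.009999997913837433), 0.01239838171750307)
c ((0.5214915871620178, 0.07288702577352524), 0.02410450018942356)
b [0.4316 0.2119] ((0.43206360936164856, 0.21225164830684662), 0.019065776839852333)Traceback (most recent call last):
  File "<stdin>", line 13, in <module>
  File "h.py", line 29, in blob
    c=max(cs,key=lambda c:cv2.pointPolygonTest(c,(float(p[0]),float(p[1])),True))
ValueError: max() iterable argument is empty
```

Tray measures 91×262 mm (expected 93×264), centre (0.567, 0.003), row at 120.3°. Ring a and ring c radii fit too. Next I'll descend over ring a and check from near.

Request:
arm_command --deltas '[[[0.6,0,3],[0,0,-0.056],6],[[0.55,0,4],[0,0,0],6],[[0,0,4],[0,0,0],6],[[0,0,3],[0,0,0],6],[[0,0,0.5],[0,0,0],6],[[0,0,0],[0,0,0],6]]'

```text
clock: 4.3
position: [0.5648, 0.0104, 0.2597]
tool_rot: [-3.141, -0.001, 2.105]
force: [0.4, -0.6, 0.6]
grip_width: 0.06
finger_force: 0.0
```

Run:
```python
from h import *
o,w=wrist("w3.png"); un=lambda u,z:wun(o,w,u,z); print(o["position"],o["tool_rot"],o["grip_width"])
i,org=rectify(w["frame"],un,.027,(.565,.01),.1); c=blob(steel(i),org,(.565,.01)); print(cv2.minEnclosingCircle(c))
```

```text
[0.5648 0.0104 0.2597] [-3.1409 -0.0006  2.1046] 0.060043594154646156
((0.5642086863517761, 0.011607425287365913), 0.01396076288074255)
```

View pics/w3.png

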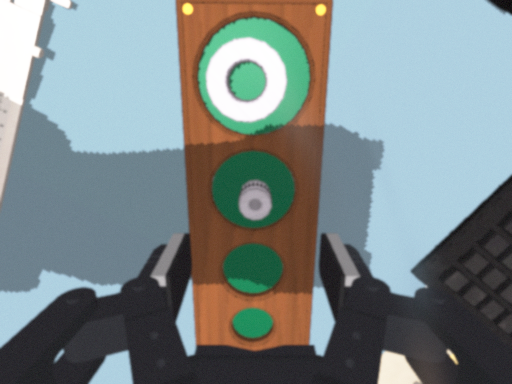

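Ring a, at (255,204), is centred between the fingers. Descend, grip, lift, carry to seat a.

Request:
arm_command --deltas '[[[0,0,3.5],[0,0,0],6],[[0,0,2.5],[0,0,0],6],[[0,0,1.3],[0,0,0],6],[[0,0,0],[0,0,0],6],[[0,0,0],[0,0,0],1.5],[[0,0,0],[0,0,0],1.5],[[0,0,0],[0,0,0],1.5],[[0,0,0],[0,0,0],1.5],[[0,0,0],[0,0,0],1.5],[[0,0,0],[0,0,0],1.5]]' --newtons 40

```text
clock: 5.35
position: [0.5652, 0.0101, 0.1881]
tool_rot: [3.14, 0.001, 2.105]
force: [-2.3, -0.1, 11.5]
grip_width: 0.0202
finger_force: 38.7
```

Request:
arm_command --deltas '[[[0,0,-2],[0,0,0],1.5],[[0,0,-3],[0,0,0],1.5],[[-3.8,-0.1,0],[0,0,0],1.5],[[-3.8,-0.1,0],[0,0,0],1.5],[[-3.8,0,0],[0,0,0],1.5],[[0,0,0],[0,0,0],1.5],[[0,0,0],[0,0,0],1.5]]'

```text
clock: 6.05
position: [0.6211, -0.0898, 0.237]
tool_rot: [3.141, 0.0, 2.103]
force: [-0.2, 1.7, -0.4]
grip_width: 0.0197
finger_force: 39.7
```

Run:
```python
from h import *
o,w=wrist("w4.png"); un=lambda u,z:wun(o,w,u,z); print(o["position"],o["tool_rot"],o["grip_width"],o["force"])
i,org=rectify(w["frame"],un,.011,(.567,.003),.18); h=hsv(i)
c=blob(((h[...,0]<20)|(h[...,0]>170))&(h[...,1]>90),org,(.578,-.019)); print(cv2.minAreaRect(c*1000))
for r in bot.mark_of("seat_a",w)[:5]: print(round(r["p"],2),r["at"],un(r["at"],.003))
```

```text
[ 0.6211 -0.0898  0.237 ] [3.1412 0.0001 2.1031] 0.019683833042057293 [-0.227   1.6691 -0.359 ]
((597.881591796875, -49.79008483886719), (91.99162292480469, 142.11166381835938), 30.352622985839844)
0.75 [253.5, 202.4] [ 0.6209 -0.091   0.003 ]
0.73 [252.9, 121.3] [ 0.5937 -0.0455  0.003 ]
0.7 [254.2, 249.8] [ 0.6391 -0.1208  0.003 ]
0.61 [255.1, 4.5] [0.5622 0.0102 0.003 ]
```

View pics/w4.png

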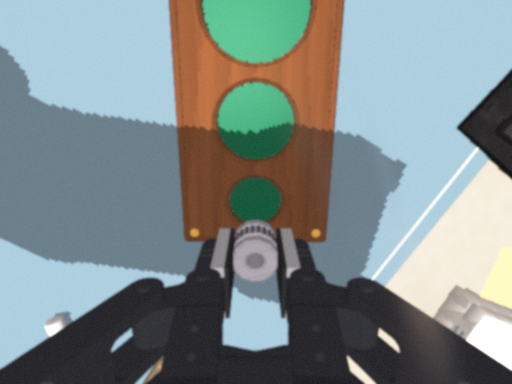

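Ring a is held at (256,250), just over seat a at (255,200), and the lateral alignment is good. Lower it and release.

Request:
arm_command --deltas '[[[-0.1,0,2],[0,0,0],1.5],[[0,0,1.6],[0,0,0],1.5],[[0,0,0.8],[0,0,0],1.5],[[0,0,0.3],[0,0,0],1.5],[[0,0,0.1],[0,0,0],1.5],[[0,0,0],[0,0,0],1.5],[[0,0,0],[0,0,0],1.5]]'

```text
clock: 6.85
position: [0.6217, -0.0899, 0.1892]
tool_rot: [3.141, 0.0, 2.105]
force: [-0.5, -0.0, -0.4]
grip_width: 0.0197
finger_force: 39.7
```

Request:
arm_command --deltas '[[[0,0,0.1],[0,0,0],1.5],[[0,0,0],[0,0,0],1.5],[[0,0,0],[0,0,0],1.5]]'

```text
clock: 7.15
position: [0.6217, -0.0899, 0.1882]
tool_rot: [3.141, 0.001, 2.105]
force: [-0.6, -0.3, 4.8]
grip_width: 0.0204
finger_force: 40.3
```

Request:
arm_command --deltas '[[[0,0,0],[0,0,0],2.6],[[0,0,0],[0,0,0],3.2],[[0,0,0],[0,0,0],4],[[0,0,0],[0,0,0],4],[[0,0,-2],[0,0,0],4],[[0,0,-4],[0,0,0],5],[[0,0,-2],[0,0,0],8],[[3.8,0,0],[0,0,0],8],[[3.8,-0.1,0],[0,0,0],8],[[3.8,-0.1,0],[0,0,0],8],[[3.8,-0.1,0],[0,0,0],8],[[3.9,0,0],[0,0,0],8],[[0,0,0],[0,0,0],8],[[0,0,0],[0,0,0],8]]'

```text
clock: 8.55
position: [0.5217, 0.0736, 0.2679]
tool_rot: [3.141, 0.0, 2.107]
force: [0.3, 0.4, -0.2]
grip_width: 0.0796
finger_force: 0.0
```

Run:
```python
from h import *
o,w=wrist("w5.png"); un=lambda u,z:wun(o,w,u,z); print(o["position"],o["tool_rot"],o["grip_width"],o["force"])
i,org=rectify(w["frame"],un,.027,(.53,.07),.1); c=blob(steel(i),org,(.5075,.0729)); print(cv2.minEnclosingCircle(c))
for r in bot.mark_of("seat_a",w)[:5]: print(round(r["p"],2),r["at"],un(r["at"],.003))
for r in bot.mark_of("ring_a_center",w)[:5]: print(round(r["p"],2),r["at"],un(r["at"],.015))
```

```text
[0.5217 0.0736 0.2679] [3.1415 0.0002 2.1065] 0.07960921590859776 [ 0.3301  0.4107 -0.1799]
((0.5205000042915344, 0.07499999552965164), 0.0264153890311718)
0.75 [259.1, 276.7] [0.5646 0.0087 0.003 ]
0.7 [261.3, 183.6] [0.5247 0.078  0.003 ]
0.59 [255.8, 340.5] [ 0.5953 -0.048   0.003 ]
```

View pics/w5.png

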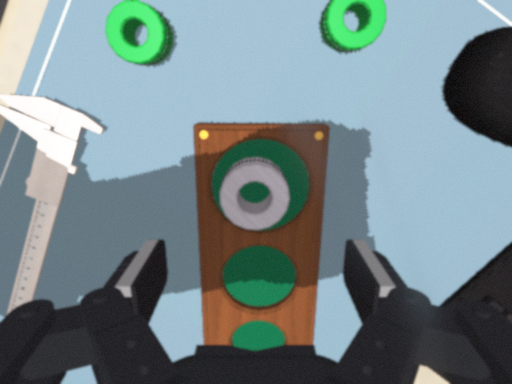

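Ring c's top, at (254,195), sits centred under the tool. Descend and grip.

Request:
arm_command --deltas '[[[0,0,4],[0,0,0],8],[[0,0,2.9],[0,0,0],8],[[0,0,1.3],[0,0,0],8],[[0,0,0],[0,0,0],8],[[0,0,0],[0,0,0],4],[[0,0,0],[0,0,0],4],[[0,0,0],[0,0,0],4],[[0,0,0],[0,0,0],4],[[0,0,0],[0,0,0],4],[[0,0,0],[0,0,0],4]]' --newtons 60

```text
clock: 9.7
position: [0.5222, 0.073, 0.1874]
tool_rot: [3.14, 0.001, 2.105]
force: [-4.7, -1.9, 17.5]
grip_width: 0.0452
finger_force: 58.7
```

Request:
arm_command --deltas '[[[0,0,-2],[0,0,0],4],[[0,0,-2.5],[0,0,0],4],[[-3.8,0.15,0],[0,0,0],4],[[-3.8,0.15,0],[0,0,0],4],[[0,0,0],[0,0,0],4],[[0,0,0],[0,0,0],4]]'

```text
clock: 10.3
position: [0.5632, 0.0081, 0.2313]
tool_rot: [3.141, 0.0, 2.103]
force: [-0.2, 0.4, -2.3]
grip_width: 0.0452
finger_force: 63.1
```

Run:
```python
from h import *
o,w=wrist("w6.png"); un=lambda u,z:wun(o,w,u,z); print(o["position"],o["tool_rot"],o["grip_width"],o["force"])
for r in bot.mark_of("seat_a",w)[:5]: print(round(r["p"],2),r["at"],un(r["at"],.003))
```

```text
[0.5632 0.0081 0.2313] [3.1409 0.0004 2.1027] 0.045180807411952136 [-0.2157  0.4455 -2.3438]
0.97 [256.5, 202.9] [0.5639 0.0095 0.003 ]
0.94 [257.7, 75.7] [0.5249 0.0766 0.003 ]
0.82 [254.3, 349.0] [ 0.622  -0.0916  0.003 ]
```

View pics/w6.png

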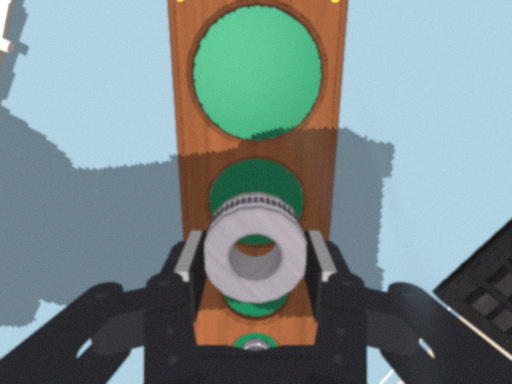

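Ring c is held over seat c. Seat a, at the bottom edge of the image, holds ring a. Lower it.

Request:
arm_command --deltas '[[[0,0,2],[0,0,0],4],[[0,0,1.3],[0,0,0],4],[[0,0,0.7],[0,0,0],4],[[0,0,0.3],[0,0,0],4],[[0,0,0.1],[0,0,0],4],[[0,0,0],[0,0,0],4],[[0,0,0],[0,0,0],4]]'

```text
clock: 11.1
position: [0.5626, 0.0097, 0.1875]
tool_rot: [-3.141, -0.0, 2.105]
force: [-9.5, 1.5, 14.2]
grip_width: 0.045
finger_force: 64.8
```

Request:
arm_command --deltas '[[[0,0,0],[0,0,0],5],[[0,0,0],[0,0,0],6],[[0,0,0],[0,0,0],6.5],[[0,0,0],[0,0,0],6.5],[[0,0,-2],[0,0,0],6.5],[[0,0,-4],[0,0,0],8.4],[[0,0,-3],[0,0,0],8.4],[[0,0,-1],[0,0,0],8.4]]'

```text
clock: 11.9
position: [0.5636, 0.0092, 0.2895]
tool_rot: [3.139, 0.002, 2.105]
force: [0.7, 0.6, -0.6]
grip_width: 0.0839
finger_force: 0.0
```

Run:
```python
from h import *
o=bot.observe(); print(o["position"],o["tool_rot"])
t=bot.grab_frame("top"); ut=lambda u,z:unproj(t,u,z); print(ut((358,223),.027),t["frame"][223-11:223+12:2,350],t["frame"][223,345:372])
for n in("ring_a_center","ring_d_center"):
  for r in bot.mark_of(n,t)[:5]: print(n,round(r["p"],2),r["at"],ut(r["at"],.015))
```

```text
[0.5636 0.0092 0.2895] [3.1385 0.0017 2.1046]
[ 0.4545 -0.2632  0.027 ] [[106 123  98]
 [104 119  97]
 [106 123  99]
 [108 124 100]
 [108 122  99]
 [108 121  99]
 [104 121  96]
 [109 122 101]
 [103 120  96]
 [107 123  99]
 [105 121  96]
 [105 120  96]] [[107 124 100]
 [108 126 102]
 [106 123  99]
 [106 123  98]
 [106 125  98]
 [109 123 100]
 [110 124  99]
 [106 122  98]
 [107 123 100]
 [106 122  98]
 [104 120  96]
 [105 121  99]
 [104 120  97]
 [105 121  97]
 [106 120  96]
 [104 120  96]
 [109 122 100]
 [105 120  98]
 [109 123 101]
 [106 120  98]
 [106 122  98]
 [108 122 101]
 [108 122 100]
 [103 119  95]
 [106 121  97]
 [104 120  96]
 [105 121  96]]
```

Request:
arm_command --deltas '[[[-2.56,-3.32,0],[0,0,0],8.4],[[-2.56,-3.32,0],[0,0,0],8.4],[[-2.56,-3.32,0],[0,0,0],8.4],[[-2.56,-3.32,0],[0,0,0],8.4],[[-2.56,-3.32,0],[0,0,0],8.4],[[-2.56,-3.32,0],[0,0,0],8.4],[[-2.56,-3.32,0],[0,0,0],8.4],[[0,0,0],[0,0,0],8.4],[[0,0,0],[0,0,0],8.4]]'

```text
clock: 12.95
position: [0.4536, -0.2639, 0.2854]
tool_rot: [-3.141, -0.002, 2.103]
force: [0.3, 0.9, -0.3]
grip_width: 0.0839
finger_force: 0.0
```

Run:
```python
from h import *
o,w=wrist("w7.png"); un=lambda u,z:wun(o,w,u,z); print(o["position"],o["tool_rot"],o["grip_width"],o["qpos"])
for r in bot.mark_of("ring_d_center",w)[:5]: print(round(r["p"],2),r["at"],un(r["at"],.015))
i,org=rectify(w["frame"],un,.027,(.4545,-.263),.1); c=blob(steel(i),org,(.4545+.012,-.263-.02)); print(cv2.minEnclosingCircle(c))
```

```text
[ 0.4536 -0.2639  0.2854] [-3.1409 -0.0018  2.1028] 0.08388973910257536 [ 0.8273  0.5855 -0.5612  1.9431  0.45    0.7408  0.5338]
0.96 [259.2, 186.8] [ 0.4571 -0.2637  0.015 ]
((0.453000009059906, -0.2615000009536743), 0.032549962401390076)
```

View pics/w7.png

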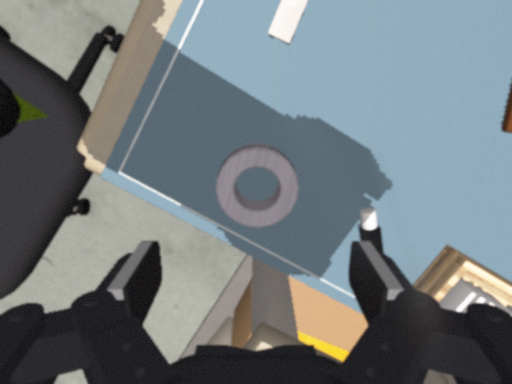

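Ring d, at (258,186), is centred between the fingers. The pen at (370,220) is well clear.

Request:
arm_command --deltas '[[[0,0.15,4],[0,0,0],8.4],[[0,0,3.5],[0,0,0],8.4],[[0,0,1.7],[0,0,0],8.4],[[0,0,0.8],[0,0,0],8.4],[[0,0,0],[0,0,0],8.4],[[0,0,0],[0,0,0],5],[[0,0,0],[0,0,0],5],[[0,0,0],[0,0,0],5],[[0,0,0],[0,0,0],5],[[0,0,0],[0,0,0],5],[[0,0,0],[0,0,0],5]]' --newtons 80

```text
clock: 14.15
position: [0.4558, -0.2626, 0.1887]
tool_rot: [3.141, 0.002, 2.105]
force: [-6.7, 4.9, 28.2]
grip_width: 0.0576
finger_force: 79.0
```

Request:
arm_command --deltas '[[[0,0,-1.5],[0,0,0],5],[[0,0,-3],[0,0,0],5],[[0,0,-2],[0,0,0],5],[[2.86,2.58,0],[0,0,0],5],[[2.86,2.58,0],[0,0,0],5],[[2.86,2.58,0],[0,0,0],5],[[2.86,2.58,0],[0,0,0],5],[[2.86,2.58,0],[0,0,0],5],[[2.86,2.58,0],[0,0,0],5],[[2.86,2.58,0],[0,0,0],5],[[2.86,2.58,0],[0,0,0],5],[[2.86,2.58,0],[0,0,0],5],[[0,0,0],[0,0,0],5],[[0,0,0],[0,0,0],5]]'

```text
clock: 15.55
position: [0.5243, 0.0778, 0.2525]
tool_rot: [3.141, 0.0, 2.107]
force: [-1.0, -1.3, -3.6]
grip_width: 0.0569
finger_force: 86.7
```

Run:
```python
from h import *
o,w=wrist("w8.png"); un=lambda u,z:wun(o,w,u,z); print(o["position"],o["tool_rot"],o["grip_width"],o["force"])
for r in bot.mark_of("seat_a",w)[:5]: print(round(r["p"],2),r["at"],un(r["at"],.003))
for r in bot.mark_of("ring_a_center",w)[:5]: print(round(r["p"],2),r["at"],un(r["at"],.015),un(r["at"],.015+o["position"][2]-.1887))
```

```text
[0.5243 0.0778 0.2525] [3.141  0.0002 2.1065] 0.056888506164646725 [-0.9996 -1.2701 -3.636 ]
0.75 [249.8, 356.1] [ 0.5945 -0.0477  0.003 ]
```

View pics/w8.png

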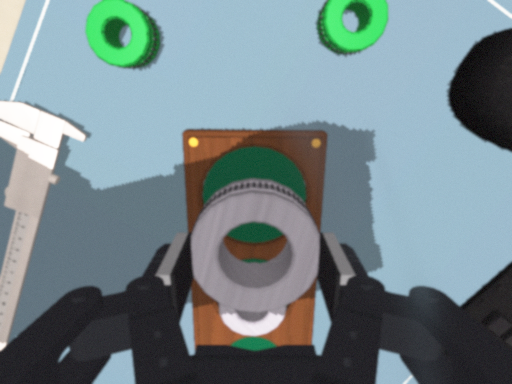

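Ring d, at (256,250), is aligned laterally with the tray centreline at about 255. Lower it.

Request:
arm_command --deltas '[[[0,0,2.5],[0,0,0],5],[[0,0,2],[0,0,0],5],[[0,0,1],[0,0,0],5],[[0,0,0.5],[0,0,0],5],[[0,0,0.25],[0,0,0],5],[[0,0,0.15],[0,0,0],5],[[0,0,0],[0,0,0],5]]'

```text
clock: 16.4
position: [0.5244, 0.077, 0.189]
tool_rot: [3.141, 0.001, 2.104]
force: [-6.4, -2.1, 12.2]
grip_width: 0.057
finger_force: 88.8
```

Request:
arm_command --deltas '[[[0,0,0],[0,0,0],6.3],[[0,0,0],[0,0,0],7.2],[[0,0,0],[0,0,0],8.4],[[0,0,0],[0,0,0],8.4],[[0,0,-2],[0,0,0],8.4],[[0,0,-4],[0,0,0],8.4],[[0,0,-4],[0,0,0],6],[[4,-0.3,0],[0,0,0],6],[[4,-0.3,0],[0,0,0],6],[[4,-0.3,0],[0,0,0],6],[[4.3,-0.2,0],[0,0,0],6],[[0,0,0],[0,0,0],6],[[0,0,0],[0,0,0],6]]'

```text
clock: 17.7
position: [0.4316, 0.2124, 0.2878]
tool_rot: [3.141, 0.0, 2.107]
force: [-0.3, -1.5, -0.0]
grip_width: 0.0601
finger_force: 0.0
```

Run:
```python
from h import *
o,w=wrist("w9.png"); un=lambda u,z:wun(o,w,u,z); print(o["position"],o["tool_rot"],o["grip_width"],o["qpos"])
for r in bot.mark_of("ring_b_center",w)[:5]: print(round(r["p"],2),r["at"],un(r["at"],.015))
i,org=rectify(w["frame"],un,.027,(.432,.212),.1); c=blob(steel(i),org,(.432+.013,.212)); print(cv2.minEnclosingCircle(c))
```

```text
[0.4316 0.2124 0.2878] [3.1414 0.0001 2.1069] 0.06012410278009894 [-0.1428  0.5264 -0.5719  2.0515  0.4446  0.6849 -0.468 ]
0.88 [334.7, 247.6] [0.5164 0.1985 0.015 ]
0.87 [174.8, 256.8] [0.4075 0.1235 0.015 ]
0.76 [258.3, 179.4] [0.4324 0.2165 0.015 ]
((0.4294999837875366, 0.2175000011920929), 0.020012300461530685)
```

View pics/w9.png

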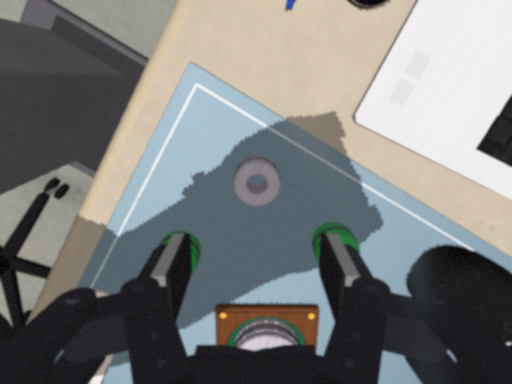

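Ring b (steel) is at (257,182); the green decoys at (180,250) and (335,240) are clear of the fingers. Correct by 4 mm, descend and grip.

Request:
arm_command --deltas '[[[0.4,0.15,3],[0,0,0],6],[[0,0,4],[0,0,0],6],[[0,0,2.2],[0,0,0],6],[[0,0,0.8],[0,0,0],6],[[0,0,0],[0,0,0],6],[[0,0,0],[0,0,0],3],[[0,0,0],[0,0,0],3],[[0,0,0],[0,0,0],3],[[0,0,0],[0,0,0],3],[[0,0,0],[0,0,0],3]]' --newtons 50

```text
clock: 18.8
position: [0.4316, 0.216, 0.1892]
tool_rot: [3.14, 0.001, 2.104]
force: [-2.0, -1.6, 12.4]
grip_width: 0.0332
finger_force: 48.4
```

Request:
arm_command --deltas '[[[0,0,-1.5],[0,0,0],3],[[0,0,-3],[0,0,0],3],[[0,0,-2],[0,0,0],3],[[-3.87,0.09,0],[0,0,0],3],[[-3.87,0.09,0],[0,0,0],3],[[-3.87,0.09,0],[0,0,0],3],[[-3.87,0.09,0],[0,0,0],3],[[-3.87,0.09,0],[0,0,0],3],[[-3.87,0.09,0],[0,0,0],3],[[-3.87,0.09,0],[0,0,0],3],[[-3.87,0.09,0],[0,0,0],3],[[0,0,0],[0,0,0],3],[[0,0,0],[0,0,0],3]]'

```text
clock: 20.1
position: [0.595, -0.0478, 0.2534]
tool_rot: [3.141, 0.0, 2.103]
force: [0.2, 0.4, -0.7]
grip_width: 0.0328
finger_force: 50.1
```

Run:
```python
from h import *
o,w=wrist("w10.png"); un=lambda u,z:wun(o,w,u,z); print(o["position"],o["tool_rot"],o["grip_width"],o["force"])
for r in bot.mark_of("seat_a",w)[:5]: print(round(r["p"],2),r["at"],un(r["at"],.003))
```

```text
[ 0.595  -0.0478  0.2534] [3.1409 0.0002 2.1028] 0.03280327243169888 [ 0.206   0.4488 -0.704 ]
0.82 [255.7, 192.1] [ 0.5954 -0.0469  0.003 ]
0.68 [258.5, 95.7] [0.5634 0.0107 0.003 ]
0.49 [256.0, 253.7] [ 0.6205 -0.0888  0.003 ]
```

View pics/w10.png

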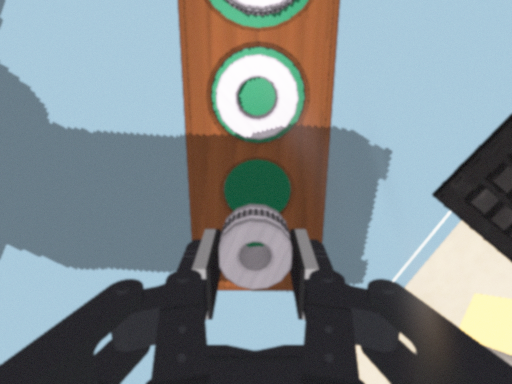

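Ring c sits well in seat c at (258,95); ring b is held over seat b. Lower it.

Request:
arm_command --deltas '[[[0.05,0,2.5],[0,0,0],3],[[0,0,2],[0,0,0],3],[[0,0,1],[0,0,0],3],[[0,0,0.5],[0,0,0],3],[[0,0,0.25],[0,0,0],3],[[0,0,0.15],[0,0,0],3],[[0,0,0.05],[0,0,0],3],[[0,0,0],[0,0,0],3]]'

```text
clock: 21.0
position: [0.5949, -0.0462, 0.1893]
tool_rot: [3.141, 0.001, 2.105]
force: [-2.8, 1.6, 6.1]
grip_width: 0.0331
finger_force: 50.8
```

Contact at the expected height. Release, rise, back off for an overview.

Request:
arm_command --deltas '[[[0,0,0],[0,0,0],3.8],[[0,0,0],[0,0,0],4.6],[[0,0,0],[0,0,0],5.5],[[0,0,0],[0,0,0],5.5],[[0,0,-2],[0,0,0],5.5],[[0,0,-4],[0,0,0],6],[[0,0,-4],[0,0,0],8],[[-1,0,-5],[0,0,0],8],[[-2,0,-5],[0,0,0],8],[[-2,0,-2],[0,0,0],8],[[0,0,0],[0,0,0],8],[[0,0,0],[0,0,0],8]]'

```text
clock: 22.2
position: [0.6191, -0.0882, 0.4034]
tool_rot: [-3.141, -0.0, 2.104]
force: [-0.9, 0.5, -1.0]
grip_width: 0.0801
finger_force: 0.0
```

Run:
```python
from h import *
o,w=wrist("w11.png"); print(o["position"],o["force"],o["clock"])
```

```text
[ 0.6191 -0.0882  0.4034] [-0.8997  0.4604 -1.0176] 22.2
```

View pics/w11.png

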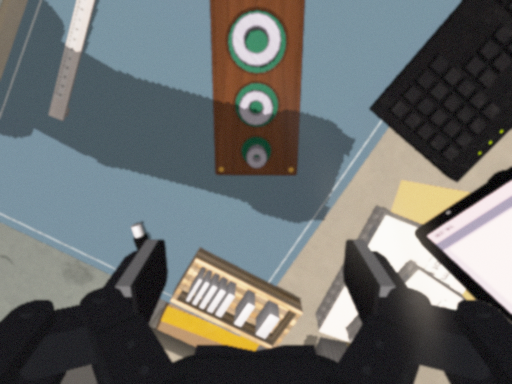

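Rings a, b and c appear seated at (257,155), (257,105) and (257,40). Seat d is out of view, so one more look from further along.

Request:
arm_command --deltas '[[[4,0,0],[0,0,0],8],[[4,0,0],[0,0,0],8],[[4,0,0],[0,0,0],8],[[0,0,0],[0,0,0],8],[[0,0,0],[0,0,0],8]]'

```text
clock: 22.75
position: [0.5576, 0.0164, 0.403]
tool_rot: [-3.14, -0.0, 2.107]
force: [-0.8, -0.5, 0.1]
grip_width: 0.0801
finger_force: 0.0
```

Run:
```python
from h import *
o,w=wrist("w12.png"); un=lambda u,z:wun(o,w,u,z); print(o["position"],o["force"],o["clock"])
cv2.imwrite("pics/w12c.png",cv2.resize(w["frame"][0:270,150:360,::-1],None,fx=2.2,fy=2.2,interpolation=cv2.INTER_CUBIC))
for n,z in(("seat_a",.003),("ring_a_center",.015)):
  for r in bot.mark_of(n,w)[:6]: print(n,round(r["p"],2),r["at"],un(r["at"],z))
```

```text
[0.5576 0.0164 0.403 ] [-0.8432 -0.4549  0.1403] 22.75
seat_a 0.95 [257.6, 156.5] [0.5639 0.011  0.003 ]
seat_a 0.91 [252.3, 210.9] [ 0.593  -0.0499  0.003 ]
seat_a 0.73 [258.0, 249.6] [ 0.6259 -0.0911  0.003 ]
seat_a 0.65 [259.4, 88.1] [0.5267 0.0766 0.003 ]
ring_a_center 0.76 [255.7, 252.1] [ 0.6218 -0.0898  0.015 ]
```

View pics/w12c.png

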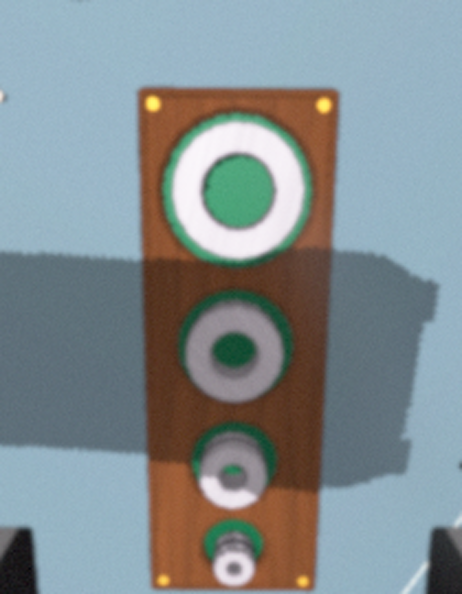

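All four rings sit upright and roughly concentric in their recesses, and ring a's position matches seat a to within about 1 mm.

```bash
python3 -c "
from workcell import bot
print(bot.job_done())"
```

```text
the job is handed in; nothing more can be done
None
```

All four rings are in their matching recesses, smallest to largest, and the final camera check showed each one flat and upright; the job was handed in at about 23 s, but no verdict came back.

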